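# Trip test of a kitchen safety box, then a tester held on its contact

## Task

Test the safety box on the worktop: press its yellow button so that the orange-knobbed lever drops by itself, then lift the lever all the way back up until it stays. Then take the red tester out of its stand and touch its springy tip to the red-ringed brass contact, tester upright and pressed lightly so that the tip is pushed in about half way; finish while still gripping it and holding it there. Do not touch the blue-ringed contact with the tester, and do not disturb the mug, the lemon or the salt shaker.

Things in the scene. Friction and masses are not known exactly. Their poses are not given: they have to be found in the camera images.
- unit: the white safety box, fixed to the worktop, 130 (x) x 170 (y) x 65 mm high, grey foot. Origin: centre of its underside; x points to its back, y to its left (seen from the robot), z up. The lever is at its front, right of the middle; the button at the front left, the two contacts at the back right, a flat round outlet at the back left
- test_button (a joint): the yellow push button (radius 12 mm) on the box: travel in m, 0 out, about 0.005 fully in; spring-loaded. Pushed in (3 to 4 mm, 3 to 6 N) it trips the lever. Keep it in for half a second, until the lever is down
- test_button_top (a point): centre of the top face of the yellow button, 87 mm above the worktop, 10 mm above its black collar (radius 20 mm); it is pressed straight down
- lever_angle (a joint): the lever's angle in rad: 0 up (set; stands 65 degrees above level, leaning to the box's front), 1.1 dropped (level, 2 degrees above, pointing to the box's front). A snap spring drives it to the nearer end from about 0.3 rad; lifting it from the dropped end takes about 1 to 2 N at the knob
- lever: the lever (black arm 9 mm thick, orange knob); origin on its axis, 55 mm from the knob's centre; it runs along the box's y
- lever_knob (a point): centre of the orange knob at the lever's end, a cylinder of 16 mm diameter, 18 mm long along the box's y, its flat ends free to be pinched. It moves on an arc of 55 mm radius about the lever's axis in the box's x-z plane. Dropped, it stands 60 mm above the worktop, 27 mm clear in front of the box
- contact_red: the contact to be tested: a brass disc of radius 8 mm, 5 mm high, in a red ring of radius 15 mm, fixed on top of the box. Origin: centre of its underside. It and the blue one may change places from run to run
- contact_red_top (a point): centre of the brass top face of the red-ringed contact, 70 mm above the worktop
- contact_blue: the same contact with a blue ring, 55 mm beside the red one; not to be touched with the tester. Origin: centre of its underside
- stand: grey block 70 x 70 x 60 mm high on a flat black foot of 90 mm, fixed; the tester hangs in the 20 mm hole in its middle. Origin: centre of its underside
- tester: red tester: square handle 22 x 22 x 71 mm, its lower end face resting on the stand's top; below it a black barrel 14 mm thick, 28 mm long, then the steel tip, 20 mm long. Origin: centre of the handle's lower end; z up along the handle (its end at 71 mm), x and y along its flat sides; tip at z = -48 mm. About 0.09 kg. Lift it 50 mm to clear the stand
- tester_tip (a joint): how far the tester's sprung tip is pushed in, m: 0 out, 0.010 fully in; pushing force 1 N at the start, growing to 3.5 N at 10 mm, then hard
- tester_point (a point): the rounded end of the tester's tip (radius 2.5 mm), 48 mm below the tester's origin when out
- mug: white spotted mug, 92 mm wide, 93 mm high; stays. Origin: centre of its underside
- lemon: lemon, 71 x 53 x 51 mm; stays. Origin: under its middle
- shaker: salt shaker, 42 mm wide, 91 mm high; stays. Origin: centre of its underside
Things that resemble listed ones, but are neither listed nor needed, are in the scene too. There is more than one size of the tester; the job needs the larger.

How it is judged:
By the outcome, as a careful person would: the job done as asked, in the order asked, and still so for the second after the job is handed in, while the arm keeps its last pose, push and grip.
It also fails if it takes over 61 s, if anything falls off the work surface, if the arm or the gripper's body presses on something with over 40 N, if the wrist force passes 120 N, or if a joint passes its speed limit or range.

## Robot

A 7-joint arm with a two-finger parallel gripper is mounted at the origin on a cart in front of the work surface, level with it; the furniture and walls round the work are solid. World frame = base frame: x ahead of the robot, y to its left, z up, the work surface at z = 0. Lengths are in m, angles in rad, forces in N, time in s.
With the tool pointing down it reaches from about 0.425 to 0.875 m from the base axis. Payload 4.7 kg.
Tool frame: the origin (TCP) lies midway between the tips of the shut fingers; the grasp point (between the pads) lies 19 mm behind it; z points along the fingers, y is the line along which they close (so a half turn about z gives the same grasp; the last joint's range is limited). The gripper opens to 87 mm and grips with 3 to 60 N. Pads are 19 mm wide; open, the fingers measure 117 mm over their backs; the gripper's body (75 mm by 190 mm) begins 51 mm behind the grasp point.
Start: joints at [1.216, 0.321, -0.07, 1.45, 0.023, 1.371, -0.057], TCP at [0.234, -0.606, 0.195] pointing down, gripper open.
Joint ranges: [-2.86, 2.86], [-0.3, 2.09], [-1.38, 1.24], [0.06, 2.45], [-1.56, 4.7], [0.09, 2.05], [-2.69, 2.69]. Speed limits (rad/s): [2.57, 2.57, 3.14, 3.14, 3.14, 3.14, 3.14].

## Interface

Orientations are given as a rotation vector (axis times angle).
In Python, from bench import ctrl gives the robot as it stands. The module is installed in compiled form; this text tells all that it offers.
- The arm moves only by the shell command python3 -m handwheel 'ROWS' [FORCE]. ROWS is JSON, a list of rows, each a list of 7 numbers: the finger opening in m, from 0 to 0.087, then the shift along the tool's x, y, z in m, then the turn, a rotation vector about the tool's x, y, z in degrees. A call has 1 to 12 rows; each row shifts and turns the commanded pose from where the row before left it, along the tool's axes as they then stand; what a row does not reach is not made up. A row lasts 1/8 s, in which the tool goes at most 62.5 mm and 10.7 degrees, less where a joint would pass 70% of its speed; a pose out of reach is approached as far as the arm can. A call is refused whole if a number of a shift passes 0.0625 or a number of a turn 10.7, either way. A call with a gripper value outside its range is refused whole. The fingers move at their own pace and stop on an object; FORCE is the grip in N (left out, the last holds). Time passes only in rows, so rows that do not move let the fingers close. It gives the time, the measured TCP pose, the force, the opening and the grip force at its end, in the units of the state.
- ctrl.get_state(): the state, without advancing time (a new reading comes with each control period).
- ctrl.get_image(name): name is "side" or "top"; returns (picture, depth): 480x640x3 uint8, blue, green, red; 480x640 float32, m along the optical axis (not along the pixel's ray), 0 where there is no reading.
- ctrl.camera_info(name): a dict with "intrinsics" (3x3 intrinsics, pixels), "R" (3x3) and "t" (3): a world point X has camera coordinates R X + t. Camera axes: x right, y down, z forward; pixel columns grow to the right and rows downward; lengths in m; the calibration is good to about 2 mm. A picture is of the moment at which its call begins. camera_info takes no time and is no camera call.
- ctrl.close_job(): hands the job in; it is judged then, once.
The state is a dict: "time": time; "joint_positions": joint angles; "qd": joint speeds; "joint_torque": joint torques, N m; "position": TCP position; "tool_rot": TCP orientation; "ft_force": force on the tool from outside, world axes, zero at the start; "torque": the same for the moment, N m; "grip_width": opening from 0.0 (shut) to 1.0 (fully open); "grip_force": force on a finger pad.
Only numpy, scipy, OpenCV 4.12 (cv2) and the standard library are available. Lean on these libraries where they do the work, as an engineer would, in place of code of your own. Each camera call takes 0.05 s, during which the arm holds its last target. There are 200 camera calls.

## Working session

There is one attempt and no reset: what is moved stays moved. The work goes in short steps, Python scripts to look and compute and a shell command to move; the robot and the scene stay as the last step left them, time stands still between calls to the robot, and variables do not carry over. Pictures are saved under pics/ and viewed, at most 12 in all, crops included, and the job is handed in when it is done.

```bash
mkdir -p pics; cat > h.py <<'E'
import numpy as np, cv2
from bench import ctrl
def cam(n):
    c=ctrl.camera_info(n); return np.array(c["intrinsics"]),np.array(c["R"]),np.array(c["t"])
def world(n,d,u,v):
    K,R,t=cam(n); z=d[v,u]; p=np.linalg.inv(K)@[u,v,1]*z
    return R.T@(p-t)
def proj(n,X):
    K,R,t=cam(n); p=K@(R@np.array(X)+t); return p[:2]/p[2]
E
python3 - <<'E'
from h import *
for n in("top","side"):
    im,d=ctrl.get_image(n); cv2.imwrite(f"pics/{n}0.png",im); np.savez(f"{n}0.npz",im=im,d=d)
    K,R,t=cam(n); print(n,K.round(1).tolist(),(-R.T@t).round(3),R.round(2).tolist())
s=ctrl.get_state(); print({k:np.round(v,3).tolist() for k,v in s.items()})
E
```

```text
top [[469.9, 0.0, 323.3], [0.0, 469.9, 243.2], [0.0, 0.0, 1.0]] [0.409 0.053 1.014] [[0.02, -1.0, -0.0], [-0.99, -0.02, -0.16], [0.16, 0.01, -0.99]]
side [[487.3, 0.0, 330.9], [0.0, 487.3, 237.3], [0.0, 0.0, 1.0]] [ 0.547 -0.675  0.569] [[1.0, -0.03, -0.0], [-0.02, -0.55, -0.84], [0.02, 0.84, -0.55]]
{'time': 0.1, 'joint_positions': [1.216, 0.322, -0.07, 1.452, 0.023, 1.371, -0.057], 'qd': [0.001, -0.003, -0.001, -0.002, -0.0, -0.0, -0.001], 'joint_torque': [-0.001, -49.257, -0.406, -31.34, -0.064, 0.039, 0.0], 'position': [0.234, -0.606, 0.194], 'tool_rot': [-3.087, -0.576, 0.001], 'ft_force': [-0.562, -0.426, -0.202], 'torque': [0.095, -0.003, 0.019], 'grip_force': 0.0, 'grip_width': 1.001}
```

View pics/top0.png

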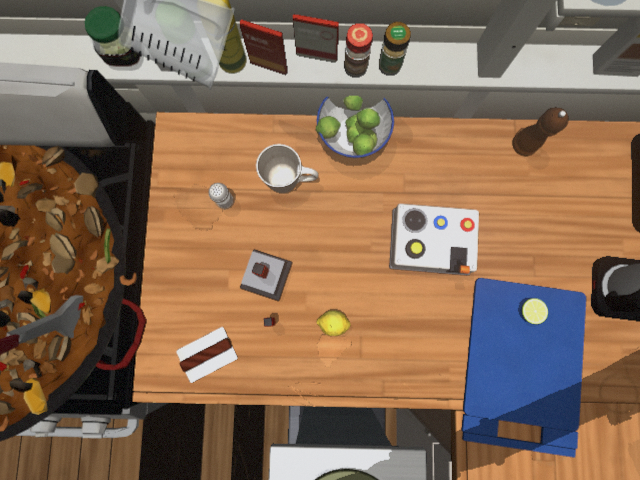

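View pics/side0.png

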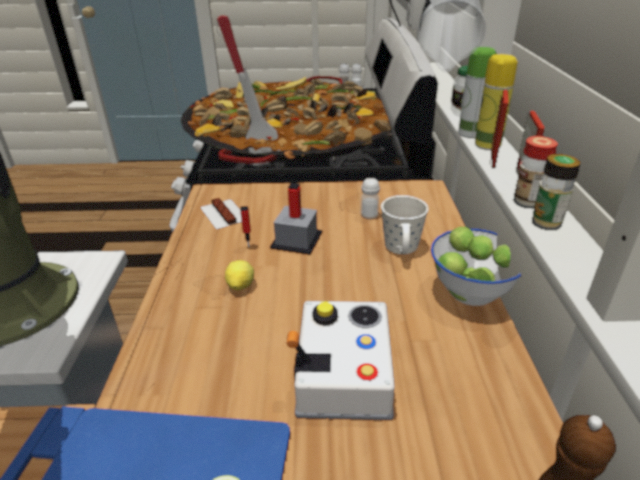

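The top view shows:
- **Box** at (435,238): button (416,248), blue contact (440,222), red contact (467,225), lever knob (464,268).
- **Tester candidates:** in the stand at top (262,270) / side (294,200); a small one standing free at top (270,321) / side (246,222); a brown-red bar on a white card at (207,354). The one in the stand is the largest and fits the description. I'll measure them and check with a crop.
- **To stay put:** mug (280,170), lemon (333,322), shaker (221,195).

```bash
cat > m.py <<'E'
from h import *
def cloud(n,im,d,box):
    K,R,t=cam(n); u0,v0,u1,v1=box
    vv,uu=np.mgrid[v0:v1,u0:u1]; z=d[v0:v1,u0:u1]
    P=np.stack([(uu-K[0,2])/K[0,0]*z,(vv-K[1,2])/K[1,1]*z,z],-1)-t
    return (P@R), cv2.cvtColor(np.ascontiguousarray(im[v0:v1,u0:u1]),cv2.COLOR_BGR2HSV).astype(int), z>0
E
python3 - <<'E'
from m import *
D={n:np.load(n+"0.npz") for n in("top","side")}
def rep(name,n,box,f,zr=(0.01,.3)):
    W,H,ok=cloud(n,D[n]["im"],D[n]["d"],box); m=ok&f(H)&(W[...,2]>zr[0])&(W[...,2]<zr[1]); p=W[m]
    if len(p)<3: print(name,n,len(p));return
    r=cv2.minAreaRect((p[:,:2]*1000).astype(np.float32))
    print(name,n,len(p),"med",np.median(p,0).round(4),"zmax",np.percentile(p[:,2],97).round(3),"rect",np.round(r[0],1),np.round(r[1],1),round(r[2],1))
yel=lambda H:(abs(H[...,0]-28)<6)&(H[...,1]>150)&(H[...,2]>90)
red=lambda H:((H[...,0]<6)|(H[...,0]>172))&(H[...,1]>150)&(H[...,2]>40)
org=lambda H:(abs(H[...,0]-10)<6)&(H[...,1]>170)&(H[...,2]>120)
blu=lambda H:(abs(H[...,0]-112)<12)&(H[...,1]>130)
al=lambda H:H[...,0]>-1
wh=lambda H:(H[...,1]<50)&(H[...,2]>150)
rep("button","top",(400,235,432,262),yel,(.075,.1)); rep("button","side",(305,295,345,325),yel,(.075,.1))
rep("redc","top",(455,212,480,238),red,(.06,.08)); rep("redc","side",(352,358,384,386),red,(.06,.08))
rep("bluec","top",(428,212,453,232),blu,(.06,.08)); rep("bluec","side",(352,330,380,352),blu,(.06,.08))
rep("knob","top",(455,255,475,280),org); rep("knob","side",(283,325,305,352),org)
rep("unit","top",(380,195,490,285),wh,(.055,.073)); rep("unit","side",(285,290,400,420),wh,(.055,.073))
rep("stand","top",(235,240,300,305),al,(.052,.068)); rep("stand","side",(265,200,325,255),al,(.052,.068))
rep("tester","top",(240,250,285,290),red,(.07,.2)); rep("testertop","top",(240,250,285,290),al,(.115,.2))
rep("tester","side",(280,175,310,220),red,(.07,.2)); rep("small","top",(255,308,285,335),al,(.02,.2)); rep("small","side",(235,200,258,250),red,(.02,.2))
rep("mug","top",(250,140,320,200),al,(.085,.12)); rep("lemon","top",(310,300,355,340),yel); rep("shaker","top",(200,175,240,215),al,(.02,.12))
a=cv2.resize(D["top"]["im"][235:340,190:350],(800,525),interpolation=2)
b=cv2.resize(D["side"]["im"][170:275,200:360],(800,525),interpolation=2)
cv2.imwrite("pics/crop1.png",cv2.resize(np.vstack([a,b]),(456,600)))
E
```

```text
button top 35 med [ 0.5583 -0.1288  0.0865] zmax 0.091 rect [ 553.  -126.2] [20.7 20.1] 7.1
button side 176 med [ 0.5539 -0.1336  0.086 ] zmax 0.088 rect [ 553.2 -129.5] [23.1 21.3] 70.5
redc top 74 med [ 0.6051 -0.2337  0.0671] zmax 0.07 rect [ 607.3 -235.4] [26.1 25. ] 4.9
redc side 94 med [ 0.6062 -0.242   0.0671] zmax 0.069 rect [ 607. -237.] [23.2 23.9] 84.5
bluec top 77 med [ 0.61   -0.1797  0.0671] zmax 0.07 rect [ 610.4 -180.4] [25.1 25.5] 84.8
bluec side 70 med [ 0.6092 -0.1878  0.0669] zmax 0.069 rect [ 609.9 -183.8] [20.6 24.1] 84.1
knob top 51 med [ 0.5088 -0.2144  0.1145] zmax 0.118 rect [ 509.2 -213.3] [12.  14.4] 2.6
knob side 138 med [ 0.5099 -0.2206  0.1142] zmax 0.117 rect [ 509.8 -215.9] [12.7 19.2] 0.4
unit top 3585 med [ 0.5791 -0.1735  0.065 ] zmax 0.068 rect [ 580.7 -173.6] [168.1 129. ] 86.3
unit side 5819 med [ 0.5809 -0.1942  0.0649] zmax 0.067 rect [ 580.3 -174.8] [171.3 129.8] 86.7
stand top 1013 med [0.4962 0.1772 0.0601] zmax 0.063 rect [500.3 180.9] [70.7 70.1] 73.0
stand side 649 med [0.5007 0.1675 0.0596] zmax 0.064 rect [498.8 180.2] [75.2 71.8] 73.0
tester top 27 med [0.4912 0.1726 0.1244] zmax 0.131 rect [495.2 173.3] [ 9.4 22.5] 46.3
testertop top 138 med [0.4994 0.1791 0.1303] zmax 0.134 rect [499.8 180.4] [21.  21.8] 73.3
tester side 273 med [0.5002 0.1705 0.1011] zmax 0.127 rect [501.6 171.7] [22.1 12.5] 16.7
small top 95 med [0.401  0.1605 0.0914] zmax 0.095 rect [400.8 162.6] [15.7 16.9] 1.4
small side 134 med [0.4025 0.1548 0.0654] zmax 0.089 rect [402.3 154.8] [12.1  7.3] 2.8
mug top 337 med [0.7271 0.1564 0.092 ] zmax 0.095 rect [716.6 153.2] [91.2 90.7] 26.8
lemon top 537 med [0.4007 0.0354 0.0437] zmax 0.052 rect [401.5  35.1] [53.3 54.6] 37.3
shaker top 441 med [0.6565 0.2724 0.0806] zmax 0.092 rect [661.8 276.6] [37.4 40.1] 48.6
```

View pics/crop1.png

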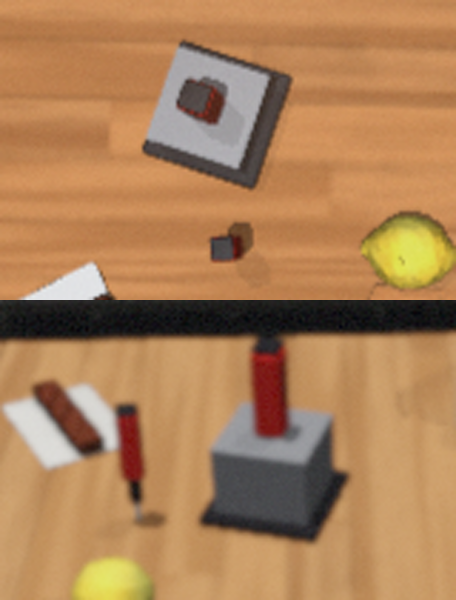

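The crop shows the tester in the stand (side 294,200) is clearly larger than the free-standing small one (side 246,222), so that is the one. All positions agree across both views:

| Item | World position or yaw |
|---|---|
| Box yaw | −3.4° |
| Button | (.5535, −.129) |
| Red contact | (.607, −.236) |
| Tester | (.500, .180), yaw 73° |

First I close the gripper, turn it and go over the button.

```bash
cat >> h.py <<'E'
from scipy.spatial.transform import Rotation as Ro
def to(x,y,z,yaw=None):
    "shift (mm) and turn (deg) in tool axes from the measured pose to target"
    s=ctrl.get_state(); R=Ro.from_rotvec(s["tool_rot"]); p=np.array(s["position"])
    print("t",round(s["time"],2),"pos",p.round(4),"yaw",R.as_matrix()[:2,0].round(3),"F",np.round(s["ft_force"],1),"grip",round(s["grip_width"]*87,1),round(s["grip_force"],1))
    print("shift mm",(R.inv().apply(np.array([x,y,z])-p)*1000).round(1))
    if yaw is not None:
        a=np.radians(yaw); T=np.array([[np.cos(a),np.sin(a),0],[np.sin(a),-np.cos(a),0],[0,0,-1]]) .T
        print("turn",np.degrees((R.inv()*Ro.from_matrix(T)).as_rotvec()).round(1))
E
python3 -m handwheel '[[0,0,0,0,0,0,8.1],[0,0,0,0,0,0,8.1],[0,0,0,0,0,0,8.2],[0,0.024,-0.041,0,0,0,0],[0,0.024,-0.041,0,0,0,0],[0,0.024,-0.041,0,0,0,0],[0,0.024,-0.041,0,0,0,0],[0,0.024,-0.041,0,0,0,0],[0,0.024,-0.041,0,0,0,0],[0,0.024,-0.041,0,0,0,0],[0,0.024,-0.041,0,0,0,0],[0,0.024,-0.041,0,0,0,0]]' 20
python3 -c "
from h import *
to(.5535,-.129,.100,-3.4)"
```

```text
time: 1.6
position: [0.4714, -0.2488, 0.1945]
tool_rot: [-3.14, 0.09, 0.001]
ft_force: [0.0, -0.2, -0.5]
grip_width: 0.009
grip_force: 0.0
t 1.6 pos [ 0.4714 -0.2488  0.1945] yaw [ 0.998 -0.057] F [ 0.  -0.2 -0.5] grip 0.8 0.0
shift mm [  75.2 -124.3   94.5]
turn [0.  0.  0.1]
```

```bash

python3 -m handwheel '[[0,0.025,-0.041,0,0,0,0],[0,0.025,-0.041,0,0,0,0],[0,0.025,-0.042,0,0,0,0],[0,0,0,0.03,0,0,0],[0,0,0,0.03,0,0,0],[0,0,0,0.028,0,0,0],[0,0,0,0,0,0,0],[0,0,0,0,0,0,0]]'
python3 -c "
from h import *
to(.5535,-.129,.084,-3.4)"
```

```text
time: 2.6
position: [0.5535, -0.1308, 0.1078]
tool_rot: [3.14, -0.09, 0.002]
ft_force: [0.2, -0.4, -0.2]
grip_width: 0.004
grip_force: 0.0
t 2.6 pos [ 0.5535 -0.1308  0.1078] yaw [ 0.998 -0.057] F [ 0.2 -0.4 -0.2] grip 0.3 0.0
shift mm [-0.2 -1.8 23.8]
turn [ 0.  -0.1  0.1]
```

```bash

python3 -m handwheel '[[0,0,-0.002,0.012,0,0,0],[0,0,0,0.008,0,0,0],[0,0,0,0.002,0,0,0],[0,0,0,0.002,0,0,0],[0,0,0,0,0,0,0],[0,0,0,0,0,0,0],[0,0,0,0,0,0,0],[0,0,0,0,0,0,0]]'
python3 - <<'E'
from m import *
to(.5535,-.129,.083,-3.4)
im,d=ctrl.get_image("side"); cv2.imwrite("pics/side1.png",im)
W,H,ok=cloud("side",im,d,(270,315,320,400)); m=ok&(abs(H[...,0]-10)<6)&(H[...,1]>170)&(H[...,2]>120)&(W[...,2]>.01)
print(m.sum(),np.median(W[m],0))
E
```

```text
time: 3.6
position: [0.5531, -0.1287, 0.0829]
tool_rot: [3.14, -0.09, 0.0]
ft_force: [-0.3, -0.1, -0.6]
grip_width: 0.007
grip_force: 0.0
t 3.6 pos [ 0.5531 -0.1287  0.0829] yaw [ 0.998 -0.057] F [-0.3 -0.1 -0.6] grip 0.6 0.0
shift mm [ 0.4  0.2 -0.1]
turn [ 0.  -0.   0.1]
164 [ 0.50971548 -0.21975119  0.11352747]
```

No force yet, so the button isn't touched. I'll go down in small steps.

```bash
for i in 1 2; do :; done
python3 -m handwheel '[[0,0,0,0.002,0,0,0],[0,0,0,0,0,0,0]]'
python3 - <<'E'
from m import *
im,d=ctrl.get_image("side"); cv2.imwrite("pics/side1.png",cv2.resize(im[240:400,250:410],(600,600),interpolation=2))
to(.5535,-.129,.083)
E
```

```text
time: 3.9
position: [0.5529, -0.1287, 0.0806]
tool_rot: [-3.14, 0.09, 0.001]
ft_force: [0.7, -0.2, 1.1]
grip_width: 0.002
grip_force: 0.0
t 3.95 pos [ 0.5529 -0.1287  0.0807] yaw [ 0.998 -0.057] F [ 0.3  0.2 -0.2] grip 0.5 0.0
shift mm [ 0.6  0.3 -2.3]
```

View pics/side1.png

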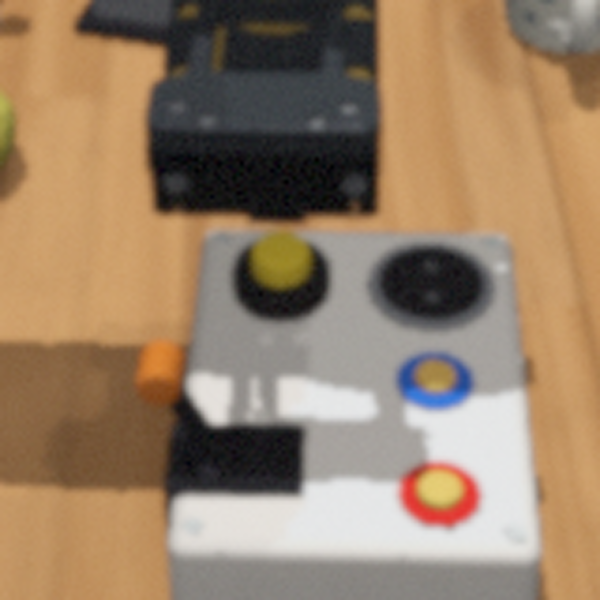

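The picture shows the gripper at crop (265,150), apparently beyond the button at (280,262), and the lever is still up. I'll check the gripper's actual 3-D place from depth.

```bash

python3 - <<'E'
from m import *
for n in("side","top"):
    im,d=ctrl.get_image(n); 
    if n=="side":
        for (a,b) in [(170,205),(265,205),(280,213),(365,200),(265,100),(265,50),(280,245),(280,262)]:
            u,v=int(250+a/3.75),int(240+b/3.75); print(a,b,world(n,d,u,v).round(3))
    print(n,proj(n,[.553,-.129,.081]).round(0), proj(n,[.553,-.129,.151]).round())
    cv2.imwrite(f"pics/{n}2.png",cv2.resize(im[180:300,340:500],(800,600)) if n=="top" else im)
print(ctrl.get_state()["joint_positions"])
E
```

```text
170 205 [ 0.517 -0.215  0.184]
265 205 [ 0.547 -0.215  0.183]
280 213 [ 0.552 -0.217  0.182]
365 200 [ 0.58  -0.218  0.186]
265 100 [ 0.548 -0.208  0.221]
265 50 [ 0.548 -0.156  0.203]
280 245 [ 0.553 -0.125  0.087]
280 262 [ 0.553 -0.133  0.086]
side [324. 310.] [324. 272.]
top [417. 248.] [424. 243.]
[ 0.55519429  0.2609942  -0.42716957  1.78500706  0.11907822  1.12096515
 -1.53895617]
```

View pics/top2.png

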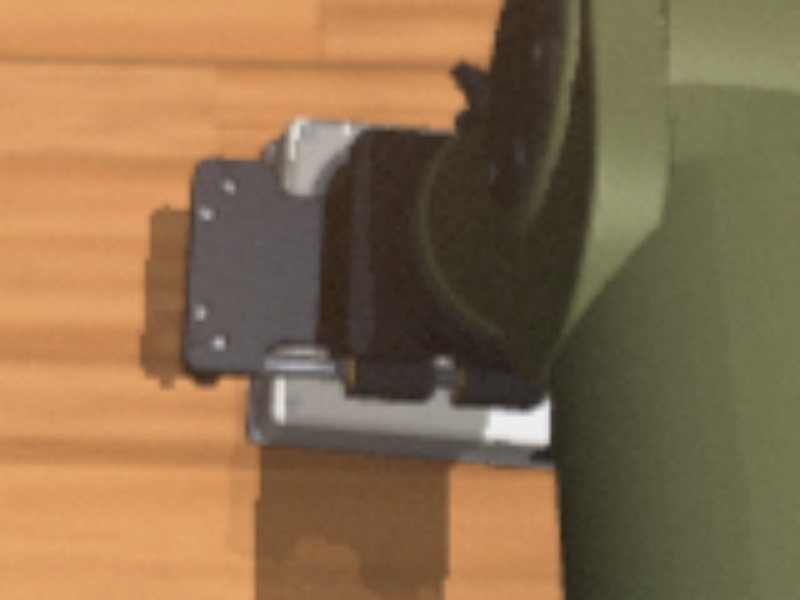

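The body's underside reads z≈.183, about 30 mm higher than the reported TCP implies, and no fingertips show over the button. I'll feel downwards with force readings. The contact height will give the offset.

```bash
for k in 1; do
python3 -m handwheel '[[0,0,0,0.003,0,0,0],[0,0,0,0.003,0,0,0],[0,0,0,0,0,0,0]]' | egrep "pos|force"; done
python3 -m handwheel '[[0,0,0,0.003,0,0,0],[0,0,0,0,0,0,0]]' | egrep "pos|ft_f"
python3 - <<'E'
from m import *
im,d=ctrl.get_image("side")
W,H,ok=cloud("side",im,d,(285,240,370,310)); 
m=ok&(H[...,2]<70)&(W[...,2]>.09)
print("lowest dark pts",np.percentile(W[m][:,2],[0,1,5]), W[m][np.argsort(W[m][:,2])[:6]].round(3))
to(.5535,-.129,.083)
E
```

```text
position: [0.5527, -0.1287, 0.0744]
ft_force: [0.0, 0.2, 0.0]
grip_force: 0.0
position: [0.5528, -0.1287, 0.0715]
ft_force: [0.3, 0.7, -0.8]
lowest dark pts [0.16924036 0.17141777 0.17506176] [[ 0.545 -0.215  0.169]
 [ 0.554 -0.216  0.169]
 [ 0.553 -0.216  0.17 ]
 [ 0.551 -0.216  0.17 ]
 [ 0.548 -0.216  0.17 ]
 [ 0.552 -0.216  0.17 ]]
t 4.72 pos [ 0.553  -0.1287  0.0717] yaw [ 0.998 -0.057] F [-0.3 -0.4 -0.2] grip 0.6 0.0
shift mm [  0.5   0.2 -11.3]
```

```bash

python3 -m handwheel '[[0,0,0,0.003,0,0,0],[0,0,0,0.003,0,0,0],[0,0,0,0,0,0,0]]' | egrep "pos|ft_f"
python3 -m handwheel '[[0,0,0,0.003,0,0,0],[0,0,0,0,0,0,0]]' | egrep "pos|ft_f"
python3 -m handwheel '[[0,0,0,0.002,0,0,0],[0,0,0,0,0,0,0]]' | egrep "pos|ft_f"
python3 - <<'E'
from m import *
im,d=ctrl.get_image("side"); cv2.imwrite("pics/side3.png",cv2.resize(im[240:400,250:410],(600,600),interpolation=2))
to(.5535,-.129,.083)
E
```

```text
position: [0.5527, -0.1287, 0.0654]
ft_force: [-0.1, -0.3, 0.7]
position: [0.5528, -0.1287, 0.0625]
ft_force: [0.0, -0.6, 0.3]
position: [0.5529, -0.1287, 0.0607]
ft_force: [-0.9, 0.1, 0.2]
t 5.65 pos [ 0.553  -0.1287  0.0607] yaw [ 0.998 -0.057] F [-0.7 -0.4  0. ] grip 0.2 0.0
shift mm [  0.5   0.3 -22.3]
```

View pics/side3.png

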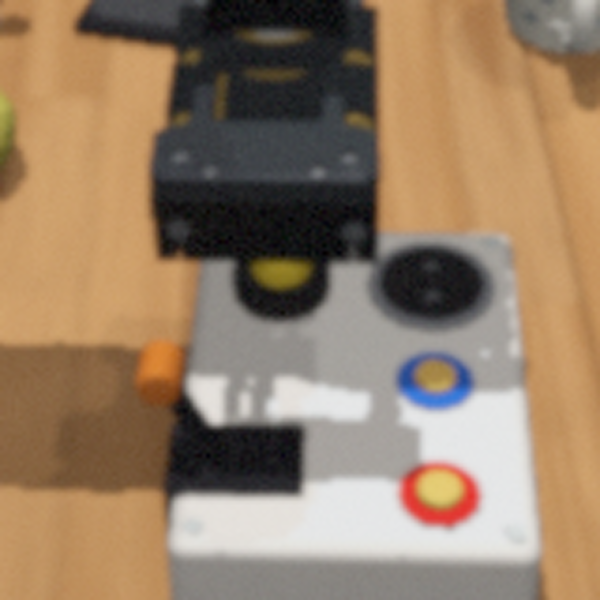

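The picture shows the body coming down over the button (280,270). The lever is still up and there is no contact. I'll keep going in checked steps.

```bash

python3 -m handwheel '[[0,0,0,0.002,0,0,0],[0,0,0,0,0,0,0]]' | egrep "pos|ft_f"
python3 -m handwheel '[[0,0,0,0.0015,0,0,0],[0,0,0,0,0,0,0]]' | egrep "pos|ft_f"
python3 -m handwheel '[[0,0,0,0.0015,0,0,0],[0,0,0,0,0,0,0]]' | egrep "pos|ft_f"
```

```text
position: [0.5533, -0.1288, 0.0591]
ft_force: [-0.1, 0.0, 1.7]
position: [0.5533, -0.1287, 0.0577]
ft_force: [0.5, -0.1, 2.3]
position: [0.5533, -0.1287, 0.0561]
ft_force: [-0.6, 1.0, 5.1]
```

Contact began at about reported z .060, so the real fingertips sit about 27 mm higher than the reported TCP. I'll hold and check the lever.

```bash

python3 -m handwheel '[[0,0,0,0.0005,0,0,0],[0,0,0,0,0,0,0],[0,0,0,0,0,0,0],[0,0,0,0,0,0,0],[0,0,0,0,0,0,0]]' | egrep "pos|ft_f|time"
cat >> m.py <<'E'
def knob():
    im,d=ctrl.get_image("side")
    W,H,ok=cloud("side",im,d,(260,310,320,410)); m=ok&(abs(H[...,0]-10)<6)&(H[...,1]>170)&(H[...,2]>90)&(W[...,2]>.03)
    p=W[m]; r=cv2.minAreaRect((p[:,:2]*1000).astype(np.float32)) if len(p)>3 else None
    print("knob",m.sum(),np.median(p,0).round(4),r)
    return im,d
E
python3 -c "
from m import *
knob()"
```

```text
time: 7.02
position: [0.5533, -0.1287, 0.0553]
ft_force: [0.4, -0.2, 1.8]
knob 170 [ 0.4799 -0.2177  0.0758] ((479.582763671875, -213.69247436523438), (20.153438568115234, 15.66918659210205), 87.22918701171875)
```

```bash

python3 -m handwheel '[[0,0,0,0,0,0,0],[0,0,0,0,0,0,0],[0,0,0,0,0,0,0],[0,0,0,0,0,0,0]]' | egrep "pos|ft_f|time"
python3 -c "
from m import *
im,d=knob();  cv2.imwrite('pics/side4.png',cv2.resize(im[240:400,250:410],(600,600),interpolation=2))"
```

```text
time: 7.58
position: [0.5531, -0.1288, 0.0554]
ft_force: [1.1, -0.1, 1.6]
knob 159 [ 0.4782 -0.2174  0.0656] ((478.0297546386719, -213.8699493408203), (15.059181213378906, 18.344789505004883), 3.8158533573150635)
```

View pics/side4.png

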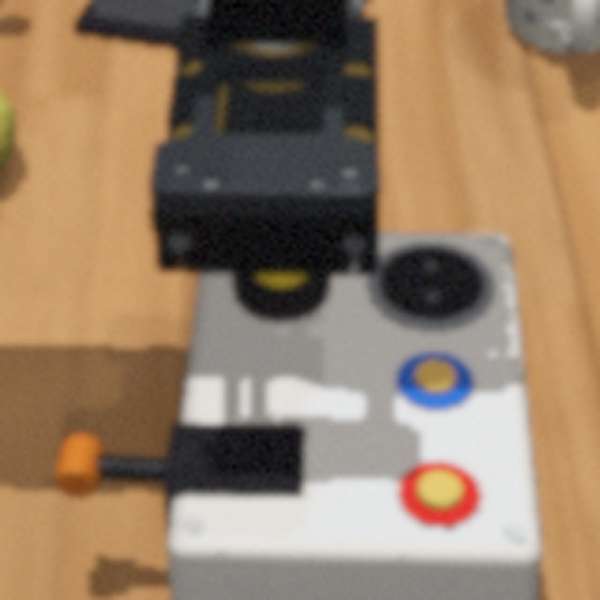

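The lever has dropped: the knob is at crop (80,460), which is (.478, −.214, .060). Now I retreat up, open, and go over the knob. There I'll check the fingertip position by camera.

```bash

python3 -m handwheel '[[0,0,0,-0.03,0,0,0],[0,0,0,-0.035,0,0,0],[0.06,-0.023,0.03,0,0,0,0],[0.06,-0.023,0.03,0,0,0,0],[0.06,-0.023,0.03,0,0,0,0],[0.06,0,0,0,0,0,0],[0.06,0,0,0,0,0,0]]' | egrep "pos|ft_f|time"
python3 - <<'E'
from m import *
to(.478,-.2139,.014,-3.4)
im,d=knob(); cv2.imwrite('pics/side5.png',cv2.resize(im[240:420,210:400],(600,568),interpolation=2))
p=np.array(ctrl.get_state()["position"]); 
W,H,ok=cloud("side",im,d,(230,240,360,420)); m=ok&(H[...,2]<80)&(abs(W[...,0]-p[0])<.03)&(W[...,2]>p[2]-.02)&(W[...,1]<p[1])
q=W[m]
for lo in np.arange(.08,.26,.01):
    k=q[(q[:,2]>=lo)&(q[:,2]<lo+.01)]
    if len(k)>4: print(round(lo,2),len(k),np.percentile(k[:,0],[2,98]).round(3),np.percentile(k[:,1],[2,98]).round(3))
E
```

```text
time: 8.5
position: [0.4788, -0.2139, 0.12]
ft_force: [0.1, 1.0, 1.0]
t 8.5 pos [ 0.4788 -0.2139  0.12  ] yaw [ 0.998 -0.057] F [0.1 1.  1. ] grip 42.1 0.0
shift mm [ -0.7   0.2 106. ]
turn [-0.   0.   0.1]
knob 149 [ 0.4787 -0.2195  0.0655] ((478.8019714355469, -214.40179443359375), (17.804471969604492, 14.180289268493652), 80.62854766845703)
0.15 79 [0.468 0.486] [-0.246 -0.243]
0.16 49 [0.468 0.487] [-0.246 -0.243]
0.21 34 [0.459 0.503] [-0.303 -0.298]
0.22 378 [0.455 0.509] [-0.303 -0.299]
0.23 271 [0.456 0.509] [-0.304 -0.218]
0.24 639 [0.456 0.509] [-0.31  -0.233]
0.25 994 [0.457 0.508] [-0.311 -0.23 ]
```

View pics/side5.png

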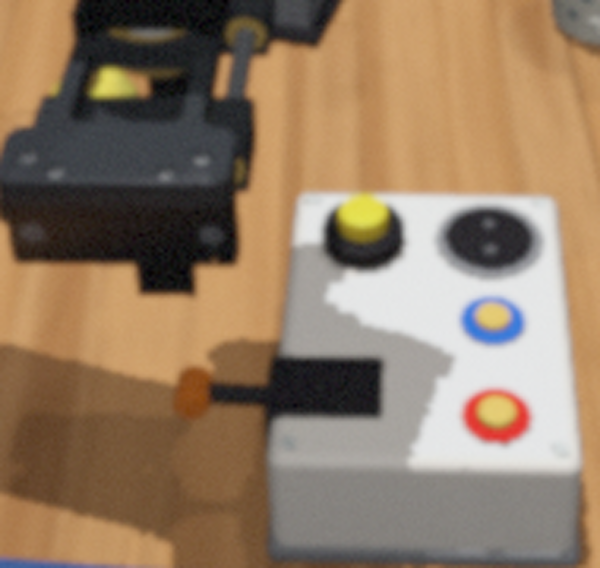

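The picture shows the open finger's tip at crop (165,290), in x-line with the knob at (192,392). By depth the tip is at z≈.148 against a reported .120, which matches the button contact (offset ≈ 28 mm). So the target for the knob is reported z ≈ .014.

```bash

python3 -m handwheel '[[0.045,0,0,0.035,0,0,0],[0.045,0,0,0.035,0,0,0],[0.045,0,0,0.025,0,0,0],[0.045,0,0,0.01,0,0,0],[0.045,0,0,0,0,0,0],[0,0,0,0,0,0,0],[0,0,0,0,0,0,0],[0,0,0,0,0,0,0],[0,0,0,0,0,0,0]]' 6
python3 -c "
from m import *
to(.478,-.2139,.014); knob()"
```

```text
time: 9.68
position: [0.4795, -0.2125, 0.0159]
tool_rot: [-3.138, 0.088, -0.0]
ft_force: [-0.2, 4.6, 3.0]
grip_width: 0.207
grip_force: 6.0
t 9.68 pos [ 0.4795 -0.2125  0.0159] yaw [ 0.998 -0.056] F [-0.2  4.6  3. ] grip 18.0 6.0
shift mm [-1.4  1.5  1.9]
knob 0 [nan nan nan] None
  return _methods._mean(a, axis=axis, dtype=dtype,
  ret = um.true_divide(
```

The knob is gripped at 18 mm. Now the arc up to 65°, with its centre of rotation 55 mm behind the knob.

```bash

python3 -m handwheel '[[0,0.001,-0.0015,-0.0077,0,0,0],[0,0.002,0,-0.0075,0,0,0],[0,0.003,0,-0.0071,0,0,0],[0,0.004,0,-0.0067,0,0,0],[0,0.005,0,-0.006,0,0,0],[0,0.0055,0,-0.0053,0,0,0],[0,0.006,0,-0.0045,0,0,0],[0,0.006,0,-0.0032,0,0,0],[0,0,0,0,0,0,0],[0,0,0,0,0,0,0]]'
python3 -c "
from m import *
to(.5097,-.2139,.064)"
```

```text
time: 10.98
position: [0.5126, -0.2147, 0.0641]
tool_rot: [-3.14, 0.089, -0.003]
ft_force: [-0.6, 5.4, 3.2]
grip_width: 0.205
grip_force: 6.0
t 10.97 pos [ 0.5126 -0.2147  0.0641] yaw [ 0.998 -0.057] F [-0.6  5.4  3.2] grip 17.8 6.0
shift mm [-3.  -0.6  0.1]
```

```bash

python3 -m handwheel '[[0.04,0,0,0,0,0,0],[0.04,0,0,0,0,0,0],[0.04,0,0,-0.02,0,0,0],[0.04,0,0,-0.05,0,0,0],[0.04,0,0,-0.05,0,0,0],[0.04,-0.02,-0.04,0,0,0,0],[0.04,-0.01,-0.04,0,0,0,0],[0.04,0,-0.04,0,0,0,0]]'
python3 -c "
from m import *
knob(); to(.5,.18,.15,73)"
```

```text
time: 11.98
position: [0.488, -0.0941, 0.1837]
tool_rot: [3.138, -0.093, 0.002]
ft_force: [1.5, -0.1, 0.0]
grip_width: 0.459
grip_force: 0.0
knob 169 [ 0.5099 -0.2207  0.1134] ((509.099365234375, -215.72647094726562), (14.106298446655273, 20.203794479370117), 0.14944350719451904)
t 12.03 pos [ 0.4889 -0.0869  0.1839] yaw [ 0.999 -0.051] F [0.3 5.6 0.8] grip 39.9 0.0
shift mm [  -2.6 -267.    34.3]
turn [ -0.   -0.1 -75.9]
```

The lever is up as at the start (.510, .1135). Next I turn to the tester's yaw and go over it.

```bash

python3 -m handwheel '[[0.05,0,-0.05,0,0,0,0],[0.05,0,-0.05,0,0,0,0],[0.05,0,-0.05,0,0,0,0],[0.05,0,-0.05,0,0,0,0],[0.05,0,0,0,0,0,-9.5],[0.05,0,0,0,0,0,-9.5],[0.05,0,0,0,0,0,-9.5],[0.05,0,0,0,0,0,-9.5],[0.05,0,0,0,0,0,-9.5],[0.05,0,0,0,0,0,-9.5],[0.05,0,0,0,0,0,-9.5],[0.05,0,0,0,0,0,-9.4]]'
python3 -c "
from m import *
to(.5,.1805,.13,73)"
```

```text
time: 13.52
position: [0.5006, 0.1048, 0.1834]
tool_rot: [2.526, 1.865, 0.0]
ft_force: [-0.2, -0.2, 0.5]
grip_width: 0.576
grip_force: 0.0
t 13.53 pos [0.5006 0.1048 0.1834] yaw [0.295 0.956] F [-0.2 -0.2  0.5] grip 50.1 0.0
shift mm [ 72.2 -22.9  53.3]
turn [ 0.1  0.  -0.1]
```

```bash

python3 -m handwheel '[[0.05,0.036,-0.0115,0,0,0,0],[0.05,0.036,-0.0115,0,0,0,0],[0.05,0,0,0,0,0,0],[0.05,0,0,0,0,0,0]]' >/dev/null
python3 - <<'E'
from m import *
to(.5,.1805,.058,73)
im,d=ctrl.get_image("side"); print(proj("side",[.5,.18,.1]))
cv2.imwrite("pics/side6.png",cv2.resize(im[130:260,220:380],(738,600),interpolation=2))
E
```

```text
t 14.03 pos [0.5    0.1803 0.1831] yaw [0.3   0.954] F [-0.  -0.5  0. ] grip 50.1 0.0
shift mm [  0.3  -0.2 125.1]
turn [ 0.   0.1 -0.4]
[294.18273415 198.82197209]
```

View pics/side6.png

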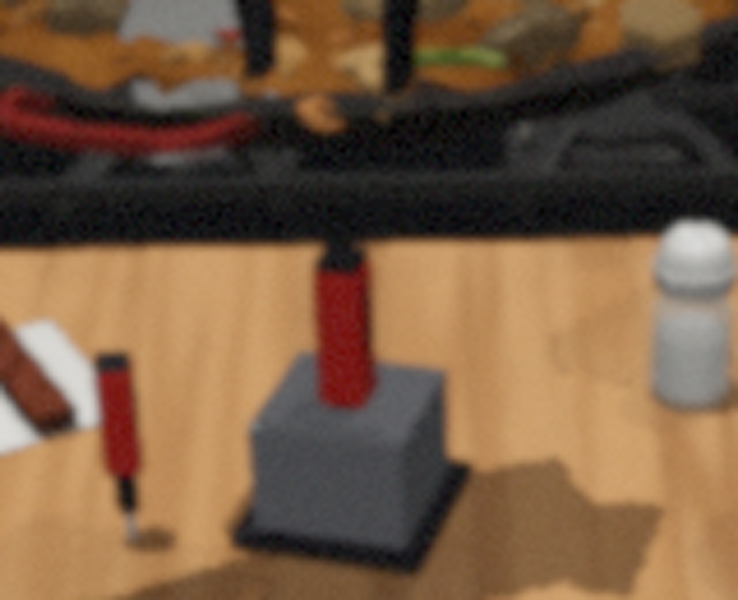

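The fingertips at crop (258,70) and (400,80) straddle the tester (343,330) once perspective is allowed for. Now I go down and grip.

```bash

python3 -m handwheel '[[0.05,0,0,0.04,0,0,0],[0.05,0,0,0.04,0,0,0],[0.05,0,0,0.03,0,0,0],[0.05,0,0,0.015,0,0,0],[0.05,0,0,0,0,0,0],[0.018,0,0,0,0,0,0],[0,0,0,0,0,0,0],[0,0,0,0,0,0,0],[0,0,0,0,0,0,0]]' 30
python3 -c "
from m import *
to(.5,.1805,.058,73)"
```

```text
time: 15.2
position: [0.4998, 0.1818, 0.0588]
tool_rot: [2.531, 1.86, 0.001]
ft_force: [0.1, -0.8, 1.8]
grip_width: 0.249
grip_force: 30.0
t 15.2 pos [0.4998 0.1818 0.0588] yaw [0.299 0.954] F [ 0.1 -0.8  1.8] grip 21.7 30.0
shift mm [-1.2  0.6  0.8]
turn [ 0.1 -0.  -0.4]
```

```bash

python3 -m handwheel '[[0,0,0,-0.015,0,0,0],[0,0,0,-0.03,0,0,0],[0,0,0,-0.04,0,0,0],[0,0,0,-0.035,0,0,0],[0,0,0,-0.015,0,0,0],[0,0,0,0,0,0,0]]'
python3 -c "
from m import *
to(.607,-.236,.19)"
```

```text
time: 15.95
position: [0.4999, 0.182, 0.1941]
tool_rot: [2.531, 1.86, 0.002]
ft_force: [0.0, 0.1, -0.9]
grip_width: 0.25
grip_force: 30.0
t 15.95 pos [0.4999 0.182  0.1941] yaw [0.299 0.954] F [ 0.   0.1 -0.9] grip 21.7 30.0
shift mm [-366.9  227.     4.3]
```

```bash

python3 -m handwheel '[[0,-0.02,0.012,0,0,0,0],[0,-0.042,0.026,0,0,0,0],[0,-0.042,0.026,0,0,0,0],[0,-0.042,0.026,0,0,0,0],[0,-0.042,0.026,0,0,0,0],[0,-0.042,0.026,0,0,0,0],[0,-0.042,0.026,0,0,0,0],[0,-0.042,0.026,0,0,0,0],[0,-0.033,0.02,0,0,0,0],[0,-0.02,0.013,0,0,0,0],[0,0,0,0,0,0,0],[0,0,0,0,0,0,0]]'
python3 - <<'E'
from m import *
to(.607,-.236,.19)
for n in("side","top"):
    im,d=ctrl.get_image(n); np.savez(n+"7.npz",im=im,d=d)
    if n=="side": cv2.imwrite("pics/side7.png",cv2.resize(im[220:420,270:450],(540,600),interpolation=2))
p=ctrl.get_state()["position"]; print("exp tip",proj("side",[p[0],p[1],p[2]-.0468]), "red",proj("side",[.607,-.236,.07]))
E
```

```text
time: 17.45
position: [0.606, -0.2341, 0.1921]
tool_rot: [-2.528, -1.861, 0.001]
ft_force: [-0.5, -0.0, -0.7]
grip_width: 0.25
grip_force: 30.0
t 17.45 pos [ 0.606  -0.2341  0.1921] yaw [0.297 0.955] F [-0.5 -0.  -0.7] grip 21.8 30.0
shift mm [-1.5  1.5  2.1]
exp tip [368.62882369 326.007959  ] red [367.03416139 369.61722867]
```

View pics/side7.png

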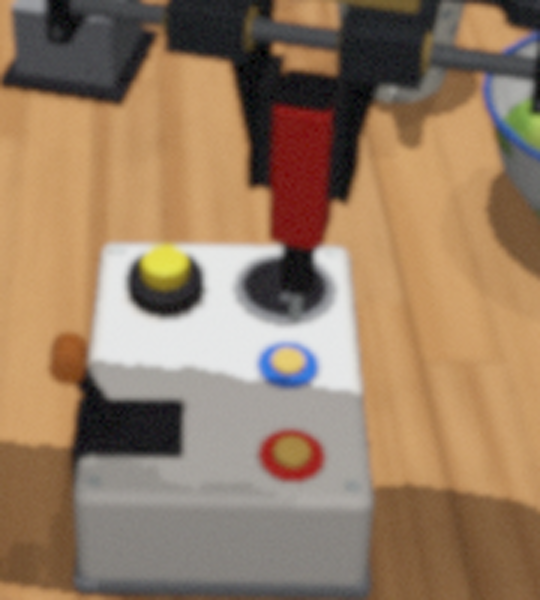

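The picture shows the tester upright, its tip at crop (296,316) as predicted, and the red contact at (292,453). The lateral offset is under 2 mm. I descend to just above the contact.

```bash

python3 -m handwheel '[[0,-0.001,0.001,0.02,0,0,0],[0,0,0,0.025,0,0,0],[0,0,0,0.015,0,0,0],[0,0,0,0.0075,0,0,0],[0,0,0,0.003,0,0,0],[0,0,0,0,0,0,0],[0,0,0,0,0,0,0]]' | egrep "time|pos|ft_f"
python3 - <<'E'
from m import *
to(.607,-.236,.1118,72.7)
im,d=ctrl.get_image("side"); cv2.imwrite("pics/side8.png",cv2.resize(im[290:410,310:420],(550,600),interpolation=2))
E
```

```text
time: 18.42
position: [0.6077, -0.2377, 0.1237]
ft_force: [0.7, 0.5, -0.6]
t 18.43 pos [ 0.6077 -0.2377  0.1237] yaw [0.299 0.954] F [ 0.7  0.5 -0.6] grip 21.9 30.0
shift mm [ 1.4 -1.2 11.9]
turn [ 0.1  0.  -0.1]
```

View pics/side8.png

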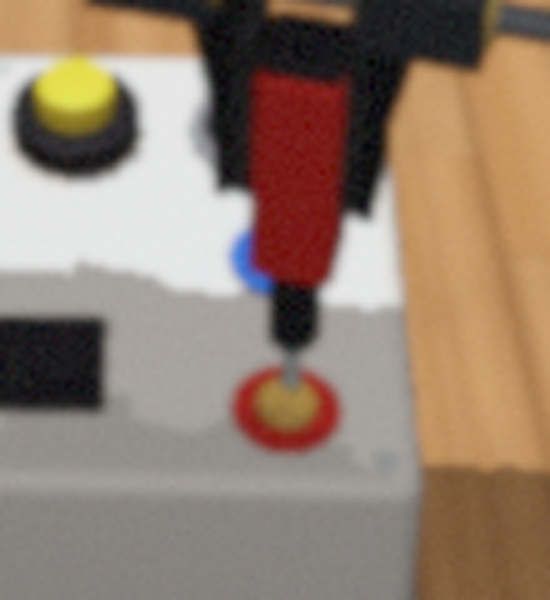

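The tip at crop (290,382) will land at about (290,402) on the brass centre (287,405), so it is aligned. Now I press while watching the force.

```bash

python3 -m handwheel '[[0,0.0005,-0.0005,0.003,0,0,0],[0,0,0,0.002,0,0,0],[0,0,0,0,0,0,0],[0,0,0,0,0,0,0]]' | egrep "time|pos|ft_f"
python3 -m handwheel '[[0,0,0,0.002,0,0,0],[0,0,0,0,0,0,0],[0,0,0,0,0,0,0]]' | egrep "pos|ft_f"
python3 -m handwheel '[[0,0,0,0.0015,0,0,0],[0,0,0,0,0,0,0],[0,0,0,0,0,0,0]]' | egrep "pos|ft_f"
python3 -m handwheel '[[0,0,0,0.0015,0,0,0],[0,0,0,0,0,0,0],[0,0,0,0,0,0,0]]' | egrep "pos|ft_f"
```

```text
time: 18.98
position: [0.6069, -0.2369, 0.1179]
ft_force: [0.3, -0.1, -1.2]
position: [0.6071, -0.237, 0.1162]
ft_force: [0.2, -0.4, 0.0]
position: [0.607, -0.2369, 0.1145]
ft_force: [0.9, -0.5, -0.0]
position: [0.607, -0.2369, 0.1129]
ft_force: [0.3, -0.2, 1.5]
```

```bash

python3 -m handwheel '[[0,0,0,0.0008,0,0,0],[0,0,0,0,0,0,0],[0,0,0,0,0,0,0]]' | egrep "pos|ft_f"
python3 - <<'E'
from m import *
F=[];Z=[]
for i in range(24):
    im,d=ctrl.get_image("side"); s=ctrl.get_state(); F.append(s["ft_force"]);Z.append(s["position"][2])
print(np.mean(F,0).round(2),np.std(F,0).round(2),np.mean(Z).round(4)); to(.607,-.236,.1118,72.7)
cv2.imwrite("pics/side9.png",cv2.resize(im[290:410,310:420],(550,600),interpolation=2))
E
```

```text
position: [0.6069, -0.2369, 0.1121]
ft_force: [0.1, -0.4, 1.6]
[ 1.1  -0.36  1.51] [0.42 0.48 0.63] 0.1121
t 21.68 pos [ 0.6068 -0.2369  0.112 ] yaw [0.298 0.954] F [ 0.8 -0.5  1.8] grip 21.7 30.0
shift mm [ 0.9 -0.   0.2]
turn [-0.   0.  -0.1]
```

View pics/side9.png

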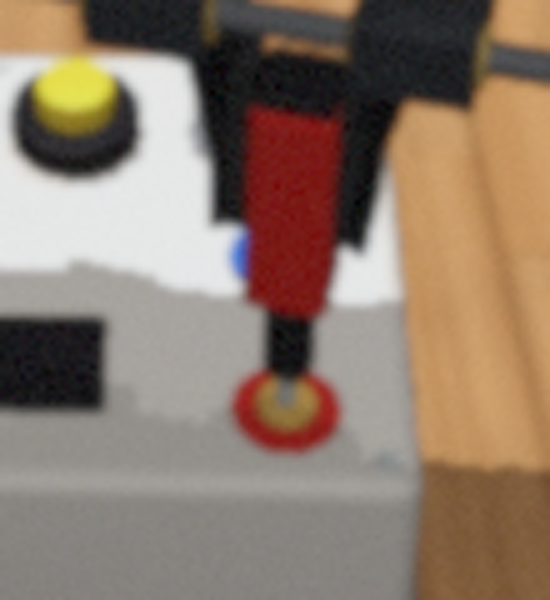

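The tip sits on the centre of the red-ringed brass (287,405), with the tester upright. Net push is about 2.4 N, so the tip is in about 5 mm by both force and geometry. Handing in.

```bash
python3 -c "
from bench import ctrl
print(ctrl.close_job())"
```

```text
the job is handed in; nothing more can be done
None
```

I handed the job in at about 22 s: the button tripped the lever, I lifted it back up and it stayed, and the gripper is still holding the red tester upright on the red-ringed contact with its tip pushed in about 5 mm (estimated from force and height).

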